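# Clear the stack of engine parts at the stockroom balance

### The arm

A 6-joint arm with a two-finger parallel gripper is mounted at the origin on the work surface. World frame = base frame: x ahead of the robot, y to its left, z up, the work surface at z = 0. Lengths are in mm, angles in rad, forces in N, time in s.
With the tool pointing down it reaches from about 350 to 775 mm from the base axis. Payload 7.3 kg.
Tool frame: the origin (TCP) lies at the very end of the fingers, on their centre line; the grasp point (between the pads) lies 19 mm behind it; z points along the fingers, y is the line along which they close (so a half turn about z gives the same grasp; the last joint's range is limited). The gripper opens to 92 mm and grips with 3 to 60 N. Pads are 19 mm wide; open, the fingers measure 130 mm over their backs; the gripper's body (75 mm by 190 mm) begins 47 mm behind the grasp point.
Start: joints at [-1.3, 0.342, 1.524, -0, 1.275, -0.146], TCP at [212.563, -480.064, 226.741] pointing down, gripper open.
Joint ranges: [-2.53, 2.53], [-0.77, 2.02], [0.04, 2.7], [-1, 4.14], [0.28, 2.66], [-3.11, 3.11]. Speed limits (rad/s): [2.57, 2.57, 3.14, 3.14, 3.14, 3.14].

### API

Orientations are given as [roll, pitch, yaw] about the fixed x, y, z axes, in that order (R = Rz(yaw) Ry(pitch) Rx(roll)).
In Python, from plant import * gives the robot as it stands.
- The arm moves only by the tool arm_command, never from a script. Its arguments are lists of equal length, an entry for each row: "gripper": the finger opening in mm, from 0 to 91.8; "dp": the shift along the tool's x, y, z in units of 25 mm (1.0 is 25 mm), a list of three; "twist": the turn about the tool's z in units of 5 degrees (1.0 is 5 degrees). A call has exactly 5 rows; each row shifts and turns the commanded pose from where the row before left it, along the tool's axes as they then stand; what a row does not reach is not made up. A row lasts 1/8 s, in which the tool goes at most 62.5 mm and 10.7 degrees, less where a joint would pass 70% of its speed; a pose out of reach is approached as far as the arm can. A call is refused whole if a number of a shift passes 1 or a number of a turn 1, either way. A call with a gripper value outside its range is refused whole. The fingers move at their own pace and stop on an object; the grip force is fixed at half the most. Time passes only in rows, so rows that do not move let the fingers close, or fill a call up. It gives the time, the measured TCP pose, the force, the opening and the grip force at its end, in the units of the state.
- get_obs(): the state, without advancing time (a new reading comes with each control period).
- capture(name): name is "scene" or "top"; returns the picture (420x560x3 uint8, red, green, blue); there is no depth.
- get_calibration(name): a dict with "mtx" (3x3 intrinsics, pixels), "dist_coeffs" ([k1, k2, p1, p2, k3] as OpenCV has them; the pictures are not rectified), "position" and "attitude" of the camera in the world. Camera axes: x right, y down, z forward; pixel columns grow to the right and rows downward; lengths in mm; the calibration is good to about 2 mm. A picture is of the moment at which its call begins. get_calibration takes no time and is no camera call.
- close_job(): hands the job in; it is judged then, once.
The state is a dict: "time": time; "joint_positions": joint angles; "dq": joint speeds; "tau": joint torques, N m; "tool_pos": TCP position; "tcp_rot": TCP orientation; "contact_force": force on the tool from outside, world axes, zero at the start; "moment": the same for the moment, N m; "grip_width": finger opening in mm; "finger_force": force on a finger pad.
Only numpy, scipy, OpenCV 4.12 (cv2) and the standard library are available. Lean on these libraries where they do the work, as an engineer would, in place of code of your own. Each camera call takes 0.05 s, during which the arm holds its last target. There are 200 camera calls.

### The job

Take the stack of engine parts apart and put each part in its place: one of the two matching pistons upright in the middle of each pan of the balance, so that the beam comes level, the ball bearing flat on the foot of the spindle with the pin through its bore, and the belt pulley flat in the middle of the square tray. Set every part down gently, do not drop it, and leave the carton, the grease jar, the wrench and the small orange box where they are.

Things in the scene. Friction and masses are not known exactly. Their poses are not given: they have to be found in the camera images.
- piston_a_center (a point): piston on top of the stack: plain aluminium cylinder standing upright, 40 mm diameter, 48 mm high, 0.2 kg, ring grooves near its top and two dark dots on the crown; the point is its centre, 24 mm above its underside; z axis up
- piston_b_center (a point): the other piston, the same in shape and weight, standing alone on the bench; the point is its centre, 24 mm above its underside; z axis up
- bearing_center (a point): ball bearing, middle of the stack: steel ring lying flat, 54 mm outer diameter, 28 mm bore, 24 mm high, about 0.25 kg, balls visible between its races; the point is its centre, 12 mm above its underside; z axis up
- pulley_center (a point): belt pulley, bottom of the stack, on the bench: dark steel disc with a V groove round its side, 64 mm diameter at its upper and lower rims, 34 mm high, about 0.4 kg, no through hole; the point is its centre, 17 mm above its underside; z axis up. In the stack all three lie centred on one another within about 2 mm
- left_pan (a point): pan at one end (the balance's own +y end) of the two-pan balance: round shallow aluminium dish, inside 70 mm diameter, outside 76 mm, rim 5 mm above its floor; the point is the centre of its floor, 62 mm above the bench when level; z axis square to the floor. The pan is fixed on the beam and tilts with it, up to 9 mm up or down at this point; the two pan centres are 170 mm apart and the beam runs between them. Its height reading follows the tilt
- right_pan (a point): pan at the other (-y) end of the balance, the same in every way
- beam (a joint): tilt of the balance's beam, rad: 0 level, positive when the left pan is up; stops at -0.10 and 0.10. A weak damped spring holds it level when empty; one piston alone sinks its side to the stop, two pistons centred in the two pans bring it level again
- tray_floor (a point): square stock tray fixed on the bench: black rubber floor 100 mm square, 3 mm thick, with a thin steel lip 5 mm above the floor; the point is the centre of its floor; x and y axes along its sides
- spindle_seat (a point): bearing spindle fixed on the bench: round grey foot 80 mm diameter and 8 mm high with an upright steel pin 14 mm in diameter in its middle, which rises 40 mm above the foot, its last 8 mm a cone narrowing to 6 mm; the point is on the pin's axis at the top of the foot, where the bearing lies when home
There are look-alikes about, which are no part of the job. Of the things that look like the part that bears left_pan, the larger one is meant.

How it is judged:
By the outcome, as a careful person would: the job done as asked, in the order asked, and still so for the second after the job is handed in, with the robot touching nothing.
It also fails if it takes over 115 s, if anything falls off the work surface, if the arm or the gripper's body presses on something with over 40 N, if the wrist force passes 120 N, or if a joint passes its speed limit or range.

## Working session

There is one attempt and no reset: what is moved stays moved. The work goes in short steps, Python scripts to look and compute and a tool call to move; the robot and the scene stay as the last step left them, time stands still between calls to the robot, and variables do not carry over. Pictures are saved under pics/ and viewed, at most 14 in all, crops included, and the job is handed in when it is done.

Besides the shell and the picture viewer there is one more tool, called after "Request:" as a command line: name --pt "numbers of a row" for each row, then --argument value for the rest. arm_command: Moves the arm, as the interface text tells. Its arguments: {"type":"object","properties":{"gripper":{"type":"array"},"dp":{"type":"array"},"twist":{"type":"array"}},"required":["gripper","dp","twist"]}

```bash
mkdir -p pics; cat > h.py <<'E'
from plant import *
import numpy as np, cv2
def save(n,img): cv2.imwrite(f'pics/{n}.png',cv2.cvtColor(np.asarray(img),cv2.COLOR_RGB2BGR))
E
python3 - <<'E'
from h import *
for n in('scene','top'):
    im=capture(n); save(n+'0',im); c=get_calibration(n); print(n,c)
o=get_obs(); print(o)
E
```

```text
scene {'mtx': array([[435.92568884,   0.        , 275.87744417],
       [  0.        , 435.92568884, 212.06802156],
       [  0.        ,   0.        ,   1.        ]]), 'dist_coeffs': array([0.04194864, 0.        , 0.        , 0.        , 0.        ]), 'position': array([1306.87874596, -126.51412317,  708.27876017]), 'attitude': array([-2.27451195, -0.01565638,  1.5145822 ])}
top {'mtx': array([[409.17885405,   0.        , 273.10626806],
       [  0.        , 409.17885405, 211.83150038],
       [  0.        ,   0.        ,   1.        ]]), 'dist_coeffs': array([-0.06699602,  0.        ,  0.        ,  0.        ,  0.        ]), 'position': array([ 325.47035597,  -86.35589026, 1230.05910904]), 'attitude': array([-2.933364  , -0.00381175, -1.6010658 ])}
{'time': 0.1, 'joint_positions': array([-1.29999065e+00,  3.42622040e-01,  1.52488810e+00, -8.29761047e-07,
        1.27540391e+00, -1.45978507e-01]), 'dq': array([-0.00065472, -0.00103403, -0.00467008,  0.00065017, -0.00054586,
        0.00083885]), 'tau': array([ 2.36901156e-03, -4.32004023e+01, -2.44696158e+01,  7.20771868e-02,
        5.26158046e-02, -3.60297042e-05]), 'tool_pos': array([ 212.46758852, -479.70409441,  226.1422103 ]), 'tcp_rot': array([-3.14028520e+00, -1.91426043e-04,  4.16784301e-01]), 'contact_force': array([-0.03112   ,  0.23903275, -0.30623765]), 'moment': array([0.03665312, 0.03389605, 0.00284808]), 'finger_force': 0.0, 'grip_width': 91.87116594087539}
```

View pics/scene0.png

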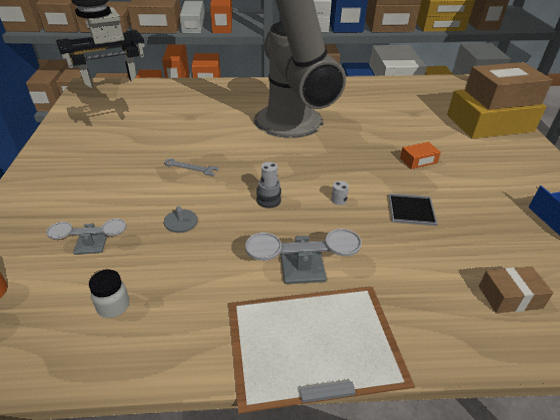

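View pics/top0.png

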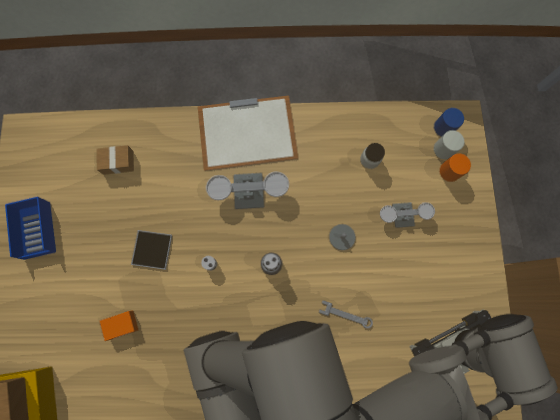

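Scene picture: the stack is at (269,185), lone piston (340,193), tray (412,209), spindle (181,220), large balance (303,255) and small balance (90,235). In the top picture these are the stack (271,263), piston (208,263), tray (152,250), spindle (342,237), large balance (248,187) and small one (405,213).
Balance candidates: top (248,187), with pans 58 px apart, and (405,213), with pans 38 px apart. The larger one, at (248,187), fits the description. I'll confirm that in a crop.

```bash
cat >> h.py <<'E'
from scipy.spatial.transform import Rotation as Rn
def ray(n,px):
    c=get_calibration(n); u=cv2.undistortPoints(np.array(px,float).reshape(-1,1,2),c['mtx'],c['dist_coeffs'])[:,0]
    d=np.c_[u,np.ones(len(u))]@Rn.from_euler('xyz',c['attitude']).as_matrix().T
    return c['position'],d
def plane(n,px,z):
    p,d=ray(n,px); return p+d*((z-p[2])/d[:,2])[:,None]
def tri(p1,p2):
    (a,d),(b,e)=ray('top',[p1]),ray('scene',[p2]); d=d[0]/np.linalg.norm(d[0]);e=e[0]/np.linalg.norm(e[0])
    s=np.linalg.lstsq(np.c_[d,-e],b-a,rcond=None)[0]; x,y=a+s[0]*d,b+s[1]*e
    return (x+y)/2,np.linalg.norm(x-y)
def proj(n,P):
    c=get_calibration(n);R=Rn.from_euler('xyz',c['attitude']).as_matrix()
    return cv2.projectPoints(np.array(P,float).reshape(-1,1,3),cv2.Rodrigues(R.T)[0],-R.T@c['position'],c['mtx'],c['dist_coeffs'])[0][:,0]
E
python3 - <<'E'
from h import *
im=cv2.cvtColor(cv2.imread('pics/top0.png'),cv2.COLOR_BGR2RGB)
c=im[165:285,125:365]; c=cv2.resize(c,(792,396),interpolation=cv2.INTER_CUBIC); save('c1',c)
im=cv2.cvtColor(cv2.imread('pics/scene0.png'),cv2.COLOR_BGR2RGB)
c=im[150:290,160:445]; c=cv2.resize(c,(798,392),interpolation=cv2.INTER_CUBIC); save('c2',c)
for nm,px,z in [('pistA',(271,258),106),('pistB',(208.5,260),48),('panL',(219,188),62),('panR',(277,184),62),('tray',(152,250),3),('spin',(342,237),8),('smallL',(388,215),50),('smallR',(426,211),50)]:
    P=plane('top',[px],z)[0]; print(nm,P.round(),proj('scene',P).round(1))
E
```

```text
pistA [433. -88. 106.] [[267.5 168. ]]
pistB [438.  92.  48.] [[339.1 186.8]]
panL [649.  59.  62.] [[341.  241.4]]
panR [ 656. -112.   62.] [[260.3 246.1]]
tray [477. 270.   3.] [[409.6 208.7]]
spin [ 500. -305.    8.] [[179.2 218.7]]
smallL [ 555. -438.   50.] [[113.4 222.4]]
smallR [ 564. -554.   50.] [[ 58.1 226.5]]
```

View pics/c1.png

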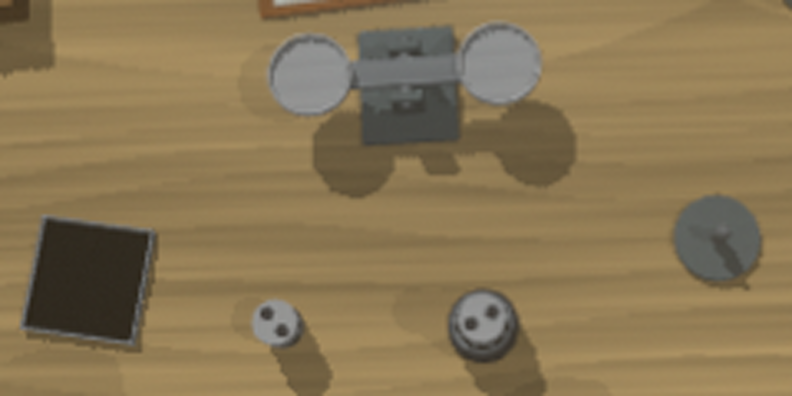

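View pics/c2.png

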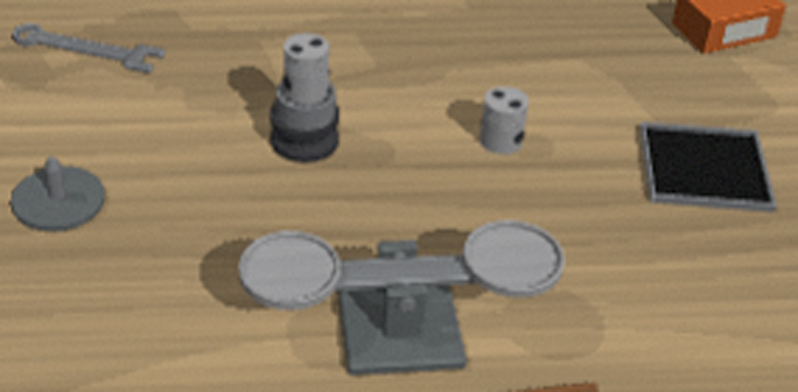

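The crops confirm it: the large balance has pans 170 mm apart, so it is the one meant. Crop 1 shows pan L (311,75), pan R (500,64), tray (89,282), piston B (276,323), stack (483,323) and spindle (718,240). Crop 2 shows the same things.

```bash
python3 - <<'E'
from h import *
for nm,a,b,z in [('pistA',(483,322),(306,47),106),('pistB',(276,323),(505,102),48),('panL',(311,75),(513,257),67),('panR',(500,64),(290,267),67),('tray',(89,282),(707,166),7),('spin',(718,240),(58,195),8)]:
    a=np.array(a)/3.3+[124.65,164.65]; b=np.array(b)/2.8+[159.7,149.7]
    print(nm,plane('top',[a],z)[0,:2].round(1),plane('scene',[b],z)[0,:2].round(1),tri(a,b)[0].round(1))
E
```

```text
pistA [421.9 -87.8] [427.  -84.4] [422.2 -86.  102.8]
pistB [431.2  92.9] [435.6  95.2] [431.6  94.8  44.9]
panL [649.2  59.1] [654.1  62.1] [650.5  61.3  63.5]
panR [ 654.4 -109.8] [ 658.1 -106.3] [ 655.2 -108.    64.3]
tray [476.6 270.5] [483.4 274.4] [477.9 274.5   2. ]
spin [ 498.4 -305.2] [ 502.  -301.4] [ 498.7 -303.9    5.4]
```

Request:
arm_command --gripper '[91.8, 91.8, 91.8, 91.8, 91.8]' --pt "0 0 0" --pt "0 0 0" --pt "0 0 0" --pt "0 0 0" --pt "0 0 0" --twist '[0.96, 0.96, 0.96, 0.96, 0.96]'

```text
time: 0.72
tool_pos: [212.5, -479.8, 226.3]
tcp_rot: [-3.141, 0.0, -0.005]
contact_force: [0.8, -0.1, -0.9]
grip_width: 91.8
finger_force: 0.0
```

Request:
arm_command --gripper '[91.8, 91.8, 91.8, 91.8, 91.8]' --pt "0.42 -0.79 0" --pt "0.42 -0.79 0" --pt "0.42 -0.79 0" --pt "0.42 -0.79 0" --pt "0.42 -0.79 0" --twist '[0, 0, 0, 0, 0]'

```text
time: 1.35
tool_pos: [266.1, -379.8, 226.9]
tcp_rot: [3.141, -0.0, -0.001]
contact_force: [0.3, -0.2, -0.2]
grip_width: 91.7
finger_force: 0.0
```

Request:
arm_command --gripper '[91.8, 91.8, 91.8, 91.8, 91.8]' --pt "0.42 -0.79 0" --pt "0.42 -0.79 0" --pt "0.42 -0.79 0" --pt "0.42 -0.79 0" --pt "0.42 -0.79 0" --twist '[0, 0, 0, 0, 0]'

```text
time: 1.98
tool_pos: [318.5, -281.1, 226.9]
tcp_rot: [3.141, -0.0, -0.001]
contact_force: [0.5, 0.4, -0.6]
grip_width: 91.7
finger_force: 0.0
```

Request:
arm_command --gripper '[91.8, 91.8, 91.8, 91.8, 91.8]' --pt "0.42 -0.79 0" --pt "0.42 -0.79 0" --pt "0.42 -0.79 0" --pt "0.42 -0.79 0" --pt "0.42 -0.79 0" --twist '[0, 0, 0, 0, 0]'

```text
time: 2.6
tool_pos: [371.0, -182.5, 226.9]
tcp_rot: [3.141, -0.0, -0.001]
contact_force: [-0.2, -0.0, 0.2]
grip_width: 92.0
finger_force: 0.0
```

Request:
arm_command --gripper '[91.8, 91.8, 91.8, 91.8, 91.8]' --pt "0.42 -0.79 0" --pt "0.42 -0.79 0" --pt "0.42 -0.79 0" --pt "0.42 -0.79 0" --pt "0 0 0" --twist '[0, 0, 0, 0, 0]'

```text
time: 3.22
tool_pos: [412.9, -103.5, 226.8]
tcp_rot: [3.142, -0.0, 0.001]
contact_force: [-0.1, -0.6, -0.0]
grip_width: 91.9
finger_force: 0.0
```

Request:
arm_command --gripper '[91.8, 91.8, 91.8, 91.8, 91.8]' --pt "0.46 -0.7 0" --pt "0 0 0.9" --pt "0 0 0.9" --pt "0 0 0.9" --pt "0 0 0.7" --twist '[0, 0, 0, 0, 0]'

```text
time: 3.85
tool_pos: [423.7, -87.8, 141.0]
tcp_rot: [3.141, 0.001, -0.002]
contact_force: [0.1, 0.4, -0.5]
grip_width: 91.8
finger_force: 0.0
```

```bash
python3 - <<'E'
from h import *
a=capture('top')[200:320,210:330]; b=capture('scene')[100:220,210:330]
save('c3',cv2.resize(np.hstack([a,b]),(800,400),interpolation=cv2.INTER_CUBIC))
p=get_obs()['tool_pos'];print(p)
print(proj('top',[p])-[210,200],proj('scene',[p])-[210,100],proj('scene',[p+[0,55,0],p-[0,55,0]])-[210,100])
E
```

```text
[422.8948879  -87.50259566 140.36424902]
[[60.86493061 60.7362201 ]] [[57.66813604 53.58263626]] [[80.61751754 53.1819205 ]
 [34.58478219 53.97197185]]
```

View pics/c3.png

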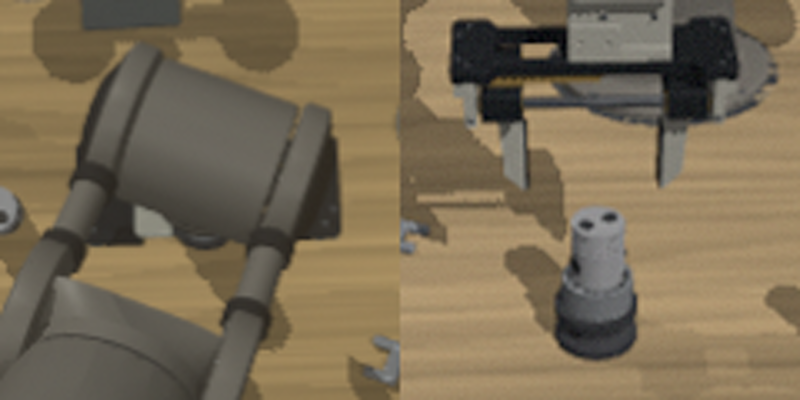

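The scene view shows the finger tips at (528,187) and (660,187), which agrees with the scene calibration to about 1 mm. The piston crown is at (598,222), centred between the fingers. I'll use the scene-based positions, descend and grip.

Request:
arm_command --gripper '[91.8, 91.8, 91.8, 91.8, 91.8]' --pt "0.12 -0.07 0" --pt "0 0 0.9" --pt "0 0 0.9" --pt "0 0 0.86" --pt "0 0 0" --twist '[0, 0, 0, 0, 0]'

```text
time: 4.58
tool_pos: [427.2, -85.9, 75.0]
tcp_rot: [-3.141, 0.001, -0.002]
contact_force: [-0.8, 0.6, -0.1]
grip_width: 91.4
finger_force: 0.0
```

Request:
arm_command --gripper '[35, 35, 35, 35, 35]' --pt "0 0 0" --pt "0 0 0" --pt "0 0 0" --pt "0 0 0" --pt "0 0 0" --twist '[0, 0, 0, 0, 0]'

```text
time: 5.2
tool_pos: [427.4, -86.0, 75.3]
tcp_rot: [3.141, -0.0, -0.002]
contact_force: [0.0, -1.1, 0.5]
grip_width: 46.6
finger_force: 0.0
```

Request:
arm_command --gripper '[35, 35, 35, 35, 35]' --pt "0 0 0" --pt "0 0 0" --pt "0 0 0" --pt "0 0 -0.1" --pt "0 0 -0.2" --twist '[0, 0, 0, 0, 0]'

```text
time: 5.82
tool_pos: [427.1, -86.0, 82.7]
tcp_rot: [-3.141, 0.001, -0.002]
contact_force: [-0.3, -0.7, -1.7]
grip_width: 39.6
finger_force: 30.0
```

Request:
arm_command --gripper '[35, 35, 35, 35, 35]' --pt "0 0 -0.8" --pt "0 0 -0.8" --pt "0.8 0 -0.2" --pt "0.8 0 0" --pt "0.8 0 0" --twist '[0, 0, 0, 0, 0]'

```text
time: 6.45
tool_pos: [488.0, -86.2, 128.0]
tcp_rot: [3.141, -0.0, -0.002]
contact_force: [-0.5, 0.8, -1.9]
grip_width: 39.4
finger_force: 30.0
```

Request:
arm_command --gripper '[35, 35, 35, 35, 35]' --pt "0.8 0.1 0" --pt "0.8 0.1 0" --pt "0.8 0.1 0" --pt "0.8 0.1 0" --pt "0.8 0.1 0" --twist '[0, 0, 0, 0, 0]'

```text
time: 7.08
tool_pos: [587.8, -99.0, 127.7]
tcp_rot: [3.142, 0.001, -0.002]
contact_force: [0.4, -0.3, -2.1]
grip_width: 39.4
finger_force: 30.0
```

Request:
arm_command --gripper '[35, 35, 35, 35, 35]' --pt "0.8 0.1 0" --pt "0.8 0.1 0" --pt "0.8 0.1 0" --pt "0.4 0.1 0" --pt "0 0 0" --twist '[0, 0, 0, 0, 0]'

```text
time: 7.7
tool_pos: [657.3, -109.1, 127.3]
tcp_rot: [3.142, 0.001, -0.002]
contact_force: [0.4, 0.5, -1.6]
grip_width: 39.4
finger_force: 30.0
```

```bash
python3 - <<'E'
from h import *
a=capture('top')[130:230,180:320]; b=capture('scene')[180:300,220:388]
save('c4',cv2.resize(np.vstack([cv2.resize(a,(168,120)),b]),(560,800)[::1]) [:, :][:600] if 0 else np.hstack([cv2.resize(a,(400,286)),cv2.resize(b,(400,286))]))
p=get_obs()['tool_pos'];print(p)
print(proj('scene',[p,p-[0,0,17]]))
E
```

```text
[ 656.65918923 -108.90122399  127.53672044]
[[261.8485565  222.97556905]
 [261.89139344 229.24422783]]
```

View pics/c4.png

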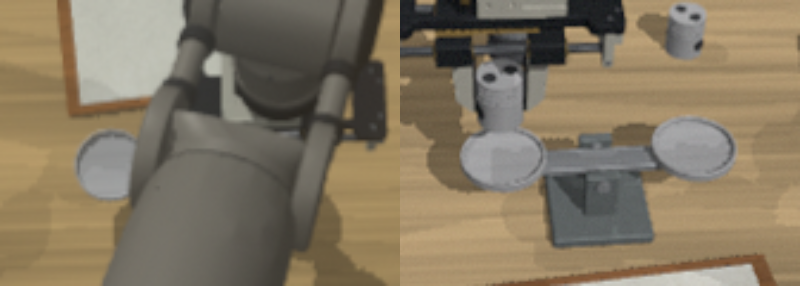

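The scene crop shows the piston at (500,95) above the right pan, whose centre is at (502,157), so it is aligned to about 1 mm. Lowering it now.

Request:
arm_command --gripper '[35, 35, 35, 35, 35]' --pt "0 -0.03 0.6" --pt "0 0 0.6" --pt "0 0 0.4" --pt "0 0 0.2" --pt "0 0 0.08" --twist '[0, 0, 0, 0, 0]'

```text
time: 8.43
tool_pos: [657.3, -108.3, 80.4]
tcp_rot: [3.142, 0.0, -0.002]
contact_force: [0.4, 0.1, -1.0]
grip_width: 39.8
finger_force: 30.0
```

Request:
arm_command --gripper '[35, 35, 35, 35, 35]' --pt "0 0 0.05" --pt "0 0 0.05" --pt "0 0 0.05" --pt "0 0 0.05" --pt "0 0 0" --twist '[0, 0, 0, 0, 0]'

```text
time: 9.05
tool_pos: [657.4, -108.3, 75.8]
tcp_rot: [3.141, -0.0, -0.002]
contact_force: [0.5, 0.8, -1.6]
grip_width: 39.4
finger_force: 30.0
```

Request:
arm_command --gripper '[35, 35, 35, 35, 35]' --pt "0 0 0.04" --pt "0 0 0.04" --pt "0 0 0.04" --pt "0 0 0" --pt "0 0 0" --twist '[0, 0, 0, 0, 0]'

```text
time: 9.68
tool_pos: [657.4, -108.3, 72.8]
tcp_rot: [3.141, -0.0, -0.002]
contact_force: [-0.2, -1.7, 0.5]
grip_width: 39.5
finger_force: 30.0
```

Request:
arm_command --gripper '[35, 35, 35, 35, 35]' --pt "0 0 0.04" --pt "0 0 0" --pt "0 0 0" --pt "0 0 0" --pt "0 0 0" --twist '[0, 0, 0, 0, 0]'

```text
time: 10.3
tool_pos: [657.5, -108.4, 72.3]
tcp_rot: [3.141, -0.001, -0.002]
contact_force: [-0.9, -2.1, 5.7]
grip_width: 39.3
finger_force: 30.0
```

Request:
arm_command --gripper '[42, 46, 55, 70, 75]' --pt "0 0 0" --pt "0 0 0" --pt "0 0 0" --pt "0 0 0" --pt "0 0 0" --twist '[0, 0, 0, 0, 0]'

```text
time: 10.92
tool_pos: [657.3, -108.1, 71.6]
tcp_rot: [-3.141, 0.0, -0.002]
contact_force: [0.1, 0.1, -0.9]
grip_width: 70.6
finger_force: 0.0
```

Request:
arm_command --gripper '[80, 80, 80, 80, 80]' --pt "0 0 -0.4" --pt "0 0 -0.9" --pt "0 0 -0.9" --pt "-0.8 -0.7 -0.8" --pt "-0.9 -0.9 0" --twist '[0, 0, 0, 0, 0]'

```text
time: 11.55
tool_pos: [615.8, -68.4, 149.4]
tcp_rot: [3.14, -0.005, -0.003]
contact_force: [0.9, 0.6, -0.9]
grip_width: 79.8
finger_force: 0.0
```

Request:
arm_command --gripper '[80, 80, 80, 80, 80]' --pt "-0.95 -0.9 0" --pt "-0.95 -0.9 0" --pt "-0.95 -0.9 0" --pt "-0.95 -0.9 0" --pt "-0.95 -0.9 0" --twist '[0, 0, 0, 0, 0]'

```text
time: 12.18
tool_pos: [495.9, 45.3, 147.6]
tcp_rot: [3.142, -0.002, -0.002]
contact_force: [-0.6, -0.1, -0.1]
grip_width: 79.8
finger_force: 0.0
```

```bash
python3 - <<'E'
from h import *
a=capture('top')[150:230,180:320]; b=capture('scene')[150:270,210:378]
save('c5',np.hstack([cv2.resize(a,(400,286)),cv2.resize(b,(400,286))]))
print(get_obs()['tool_pos'])
E
```

```text
[494.40996121  46.40923875 147.55251668]
```

View pics/c5.png

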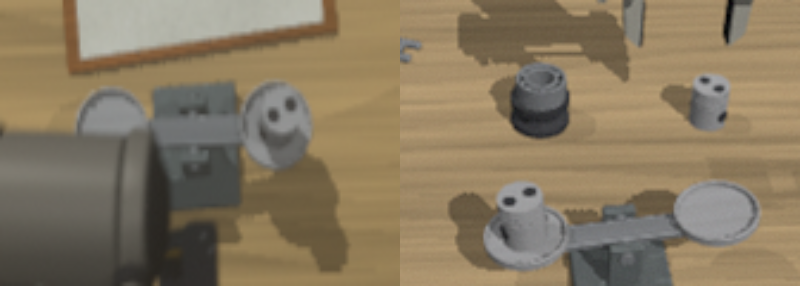

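The crops show piston A seated near the middle of the right pan (scene crop, base about (527,238), pan centre (525,240)), with the beam down on that side. Next is piston B.

Request:
arm_command --gripper '[91.8, 91.8, 91.8, 91.8, 91.8]' --pt "-0.8 -0.64 0" --pt "-0.8 -0.64 0" --pt "-0.8 -0.64 0" --pt "0 0 0.4" --pt "0 0 0.8" --twist '[0, 0, 0, 0, 0]'

```text
time: 12.9
tool_pos: [438.4, 92.3, 117.1]
tcp_rot: [3.141, -0.004, -0.002]
contact_force: [-1.1, 0.1, 0.2]
grip_width: 92.0
finger_force: 0.0
```

```bash
python3 - <<'E'
from h import *
b=capture('scene')[130:230,270:410]
save('c6',cv2.resize(b,(560,400),interpolation=cv2.INTER_CUBIC))
p=get_obs()['tool_pos'];print(p,(proj('scene',[p,[p[0],p[1],48]])-[270,130])*4)
E
```

```text
[436.60526382  92.06243497 114.42288706] [[287.67745881 137.72149553]
 [275.60386186 225.53797084]]
```

View pics/c6.png

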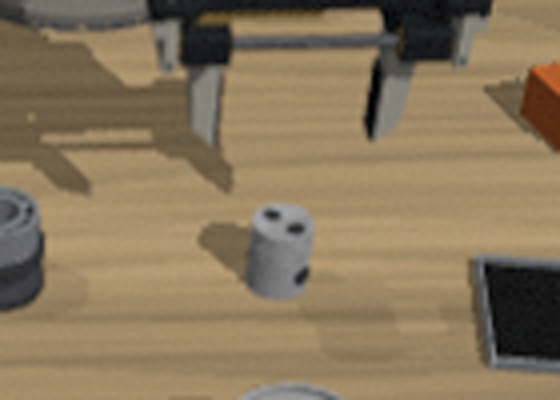

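The crop shows finger tips at (215,145) and (372,138) and the piston B crown at (282,221). It needs about +2 mm in y and −2 mm in x. Descend and grip.

Request:
arm_command --gripper '[91.8, 91.8, 91.8, 91.8, 91.8]' --pt "-0.07 -0.08 0.5" --pt "0 0 0.9" --pt "0 0 0.95" --pt "0 0 0.95" --pt "0 0 0.6" --twist '[0, 0, 0, 0, 0]'

```text
time: 13.58
tool_pos: [435.0, 94.4, 18.0]
tcp_rot: [3.141, 0.001, -0.002]
contact_force: [-0.3, -0.0, 0.0]
grip_width: 91.9
finger_force: 0.0
```

Request:
arm_command --gripper '[35, 35, 35, 35, 35]' --pt "0 0 0" --pt "0 0 0" --pt "0 0 0" --pt "0 0 0" --pt "0 0 0" --twist '[0, 0, 0, 0, 0]'

```text
time: 14.2
tool_pos: [435.0, 94.7, 19.5]
tcp_rot: [3.142, -0.001, -0.002]
contact_force: [0.2, -0.7, 0.0]
grip_width: 46.6
finger_force: 0.0
```

Request:
arm_command --gripper '[35, 35, 35, 35, 35]' --pt "0 0 0" --pt "0 0 0" --pt "0 0 0" --pt "0 0 0" --pt "0 0 0" --twist '[0, 0, 0, 0, 0]'

```text
time: 14.82
tool_pos: [434.9, 94.8, 19.4]
tcp_rot: [-3.142, -0.0, -0.002]
contact_force: [-0.7, 1.1, 6.0]
grip_width: 39.8
finger_force: 30.0
```

Request:
arm_command --gripper '[35, 35, 35, 35, 35]' --pt "0 0 -0.3" --pt "0 0 -0.9" --pt "0 0 -0.9" --pt "0 0 -0.9" --pt "0 0 -0.9" --twist '[0, 0, 0, 0, 0]'

```text
time: 15.45
tool_pos: [434.3, 94.6, 117.4]
tcp_rot: [3.141, 0.001, -0.002]
contact_force: [-0.7, -0.3, -2.6]
grip_width: 39.4
finger_force: 30.0
```

Request:
arm_command --gripper '[35, 35, 35, 35, 35]' --pt "0.6 0 -0.9" --pt "0.9 0.14 0" --pt "0.9 0.14 0" --pt "0.9 0.14 0" --pt "0.9 0.14 0" --twist '[0, 0, 0, 0, 0]'

```text
time: 16.08
tool_pos: [539.9, 80.2, 139.0]
tcp_rot: [3.141, 0.001, -0.002]
contact_force: [-0.4, 1.0, -2.0]
grip_width: 39.6
finger_force: 30.0
```

Request:
arm_command --gripper '[35, 35, 35, 35, 35]' --pt "0.9 0.14 0" --pt "0.9 0.14 0" --pt "0.9 0.14 0" --pt "0.9 0.14 0" --pt "0.94 0.2 0" --twist '[0, 0, 0, 0, 0]'

```text
time: 16.7
tool_pos: [653.3, 61.1, 138.7]
tcp_rot: [3.141, 0.002, -0.002]
contact_force: [-0.2, 0.2, -1.7]
grip_width: 39.7
finger_force: 30.0
```

Request:
arm_command --gripper '[35, 35, 35, 35, 35]' --pt "0 0 0" --pt "0 0 0" --pt "0 0 0" --pt "0 0 0" --pt "0 0 0" --twist '[0, 0, 0, 0, 0]'

```text
time: 17.32
tool_pos: [653.0, 61.4, 139.4]
tcp_rot: [3.141, -0.0, -0.002]
contact_force: [0.2, 0.7, -2.4]
grip_width: 39.5
finger_force: 30.0
```

```bash
python3 - <<'E'
from h import *
b=capture('scene')[180:290,230:384]
save('c7',cv2.resize(b,(616,440),interpolation=cv2.INTER_CUBIC))
p=get_obs()['tool_pos'];print(p,(proj('scene',[p-[0,0,19.4],[p[0],p[1],71]])-[230,180])*4)
E
```

```text
[653.05797002  61.33916896 139.39179718] [[461.88240956 169.67926088]
 [450.84823602 239.15597679]]
```

View pics/c7.png

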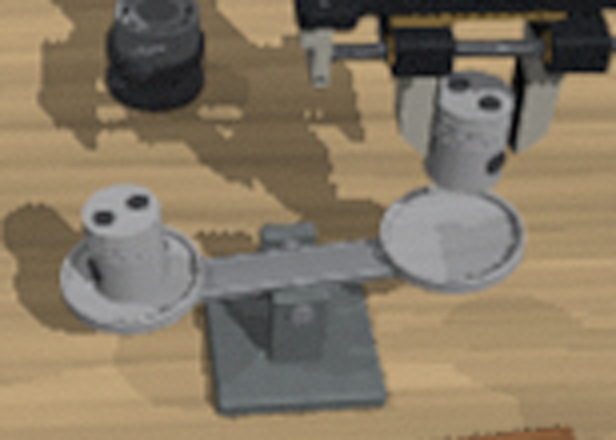

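The crop shows pan L at (451,240), right where the point below the tool projects (451,239). Piston A's base (131,279) is centred in its pan. Lowering piston B.

Request:
arm_command --gripper '[35, 35, 35, 35, 35]' --pt "0 0 0.6" --pt "0 0 0.6" --pt "0 0 0.4" --pt "0 0 0.16" --pt "0 0 0.06" --twist '[0, 0, 0, 0, 0]'

```text
time: 18.0
tool_pos: [653.2, 61.2, 93.4]
tcp_rot: [3.141, 0.0, -0.002]
contact_force: [-0.8, -1.1, -1.7]
grip_width: 39.4
finger_force: 30.0
```

Request:
arm_command --gripper '[35, 35, 35, 35, 35]' --pt "0 0 0.05" --pt "0 0 0.05" --pt "0 0 0.05" --pt "0 0 0.05" --pt "0 0 0.05" --twist '[0, 0, 0, 0, 0]'

```text
time: 18.62
tool_pos: [653.3, 61.3, 87.6]
tcp_rot: [-3.142, -0.0, -0.002]
contact_force: [-0.1, 1.6, -0.9]
grip_width: 39.5
finger_force: 30.0
```

Request:
arm_command --gripper '[35, 35, 35, 35, 35]' --pt "0 0 0.05" --pt "0 0 0.05" --pt "0 0 0.05" --pt "0 0 0.04" --pt "0 0 0" --twist '[0, 0, 0, 0, 0]'

```text
time: 19.25
tool_pos: [653.2, 61.3, 82.7]
tcp_rot: [3.142, -0.0, -0.002]
contact_force: [0.5, 0.7, -0.5]
grip_width: 39.5
finger_force: 30.0
```

Request:
arm_command --gripper '[35, 35, 35, 35, 35]' --pt "0 0 0.04" --pt "0 0 0" --pt "0 0 0" --pt "0 0 0" --pt "0 0 0" --twist '[0, 0, 0, 0, 0]'

```text
time: 19.88
tool_pos: [653.2, 61.3, 81.7]
tcp_rot: [3.142, -0.0, -0.002]
contact_force: [-0.3, 0.7, 0.2]
grip_width: 39.4
finger_force: 30.0
```

Request:
arm_command --gripper '[41, 43, 47, 55, 65]' --pt "0 0 0" --pt "0 0 0" --pt "0 0 0" --pt "0 0 0" --pt "0 0 0" --twist '[0, 0, 0, 0, 0]'

```text
time: 20.5
tool_pos: [653.2, 61.2, 81.7]
tcp_rot: [3.141, -0.0, -0.002]
contact_force: [0.6, 0.4, 0.3]
grip_width: 60.7
finger_force: 0.0
```

Request:
arm_command --gripper '[75, 75, 75, 75, 75]' --pt "0 0 0" --pt "0 0 -0.4" --pt "0 0 -0.9" --pt "0 0 -0.9" --pt "-0.8 0.4 -0.6" --twist '[0, 0, 0, 0, 0]'

```text
time: 21.12
tool_pos: [634.3, 51.6, 153.5]
tcp_rot: [3.142, -0.003, -0.001]
contact_force: [0.9, 0.4, -0.5]
grip_width: 75.1
finger_force: 0.0
```

Request:
arm_command --gripper '[91.8, 91.8, 91.8, 91.8, 91.8]' --pt "-0.9 0.5 0" --pt "-0.9 0.5 0" --pt "-0.9 0.5 0" --pt "-0.9 0.7 0" --pt "-0.9 0.7 0" --twist '[0, 0, 0, 0, 0]'

```text
time: 21.75
tool_pos: [520.1, -21.4, 152.6]
tcp_rot: [3.141, -0.001, -0.002]
contact_force: [1.1, 0.0, -0.1]
grip_width: 91.7
finger_force: 0.0
```

Request:
arm_command --gripper '[91.8, 91.8, 91.8, 91.8, 91.8]' --pt "-0.8 0.8 0" --pt "-0.8 0.8 0" --pt "-0.8 0.8 0.2" --pt "-0.8 0.7 0.6" --pt "0 0 0" --twist '[0, 0, 0, 0, 0]'

```text
time: 22.38
tool_pos: [439.2, -98.9, 131.8]
tcp_rot: [-3.141, 0.001, -0.004]
contact_force: [-0.6, 1.0, 0.6]
grip_width: 91.8
finger_force: 0.0
```

```bash
python3 - <<'E'
from h import *
b=capture('scene')[120:290,210:380]
save('c8',cv2.resize(b,(600,600),interpolation=cv2.INTER_CUBIC))
p=get_obs()['tool_pos'];print(p,(proj('scene',[p,[p[0],p[1],58],[426.5,-85.5,58]])-[210,120])*600/170)
E
```

```text
[440.53444136 -98.60147723 132.37145434] [[188.06982275 143.27721106]
 [188.40863312 232.13312201]
 [206.17821927 219.86232191]]
```

View pics/c8.png

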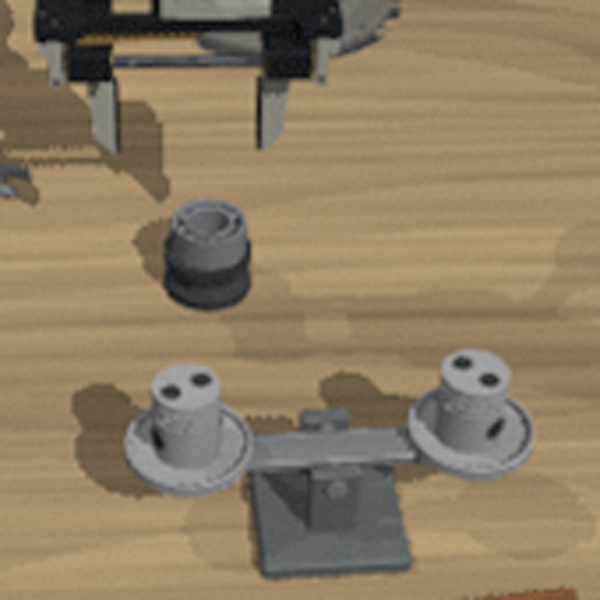

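The crop shows both pistons upright in their pans: L about (471,415), R about (187,430). The beam is near level but perhaps slightly down on the right, so I'll measure that once it settles. The bearing top is at (209,222). Going to grip it.

Request:
arm_command --gripper '[91.8, 91.8, 91.8, 91.8, 91.8]' --pt "-0.52 -0.53 0.4" --pt "0 0 0.9" --pt "0 0 0.9" --pt "0 0 0.9" --pt "0 0 0.68" --twist '[0, 0, 0, 0, 0]'

```text
time: 23.05
tool_pos: [428.9, -84.6, 37.1]
tcp_rot: [3.141, -0.002, -0.001]
contact_force: [-0.7, 0.7, -0.4]
grip_width: 91.9
finger_force: 0.0
```

Request:
arm_command --gripper '[48, 48, 48, 48, 48]' --pt "0 0 0" --pt "0 0 0" --pt "0 0 0" --pt "0 0 0" --pt "0 0 0" --twist '[0, 0, 0, 0, 0]'

```text
time: 23.68
tool_pos: [427.7, -85.1, 37.7]
tcp_rot: [3.141, -0.001, -0.002]
contact_force: [-0.2, 1.2, 4.6]
grip_width: 52.7
finger_force: 30.0
```

Request:
arm_command --gripper '[48, 48, 48, 48, 48]' --pt "0 0 0" --pt "0 0 0" --pt "0 0 0" --pt "0 0 -0.1" --pt "0 0 -0.2" --twist '[0, 0, 0, 0, 0]'

```text
time: 24.3
tool_pos: [426.9, -84.9, 44.6]
tcp_rot: [-3.141, 0.001, -0.002]
contact_force: [0.2, 0.5, -3.0]
grip_width: 52.6
finger_force: 30.0
```

Request:
arm_command --gripper '[48, 48, 48, 48, 48]' --pt "0 0 -0.9" --pt "0 0 -0.9" --pt "0 0 -0.9" --pt "0.3 0.7 -0.3" --pt "0.3 0.9 0" --twist '[0, 0, 0, 0, 0]'

```text
time: 24.92
tool_pos: [443.1, -126.2, 120.2]
tcp_rot: [3.141, -0.001, -0.001]
contact_force: [0.5, -0.6, -2.3]
grip_width: 52.8
finger_force: 30.0
```

Request:
arm_command --gripper '[48, 48, 48, 48, 48]' --pt "0.3 0.9 0" --pt "0.3 0.9 0" --pt "0.3 0.9 0" --pt "0.3 0.9 0" --pt "0.3 0.9 0" --twist '[0, 0, 0, 0, 0]'

```text
time: 25.55
tool_pos: [479.5, -239.4, 118.9]
tcp_rot: [-3.141, 0.001, -0.003]
contact_force: [0.4, 0.8, -2.6]
grip_width: 52.9
finger_force: 30.0
```

Request:
arm_command --gripper '[48, 48, 48, 48, 48]' --pt "0.3 0.9 0" --pt "0.3 0.9 0" --pt "0.26 0.8 0" --pt "0 0 0" --pt "0 0 0" --twist '[0, 0, 0, 0, 0]'

```text
time: 26.18
tool_pos: [500.3, -302.5, 118.9]
tcp_rot: [-3.14, 0.001, -0.003]
contact_force: [-1.4, 0.5, -3.0]
grip_width: 52.7
finger_force: 30.0
```

```bash
python3 - <<'E'
from h import *
s=capture('scene'); t=capture('top')
b=s[120:250,120:250]; c=s[210:290,230:380]
c=cv2.resize(c,(400,213)); c=np.vstack([c,cv2.resize(t[170:210,200:300],(400,160)),np.zeros((27,400,3),np.uint8)])
save('c9',np.hstack([cv2.resize(b,(400,400),interpolation=cv2.INTER_CUBIC),c]))
p=get_obs()['tool_pos'];print(p,(proj('scene',[p-[0,0,3.7],[p[0],p[1],48],[p[0],p[1],8]])-[120,120])*400/130)
# silver mask of pans
save('_s',s);save('_t',t)
E
```

```text
[ 500.55826221 -302.09403214  119.39514494] [[166.62453509 194.22470511]
 [178.63991915 265.30347876]
 [185.23781954 304.51571387]]
```

View pics/c9.png

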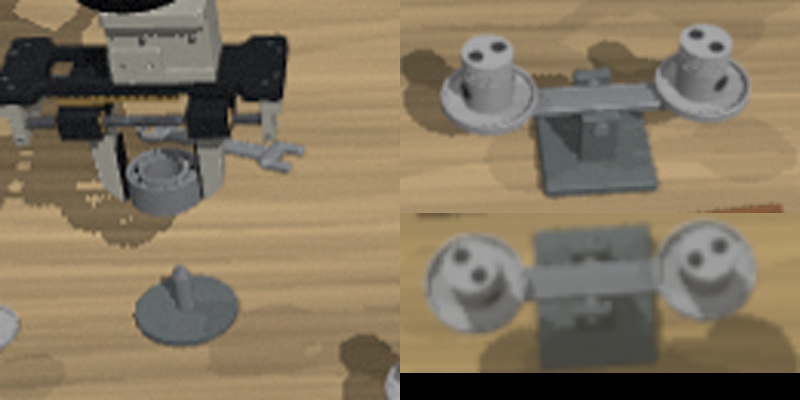

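The left crop has the bearing held at (163,180), and the pin tip at (180,267) sits where the tool projects (179,265). The balance crops show both pistons centred and the beam practically level. Lowering over the pin with small corrections.

Request:
arm_command --gripper '[48, 48, 48, 48, 48]' --pt "0.05 -0.05 0.4" --pt "0 0 0.8" --pt "0 0 0.7" --pt "0 0 0.4" --pt "0 0 0.1" --twist '[0, 0, 0, 0, 0]'

```text
time: 26.9
tool_pos: [502.0, -300.9, 59.0]
tcp_rot: [-3.141, 0.001, -0.002]
contact_force: [0.0, -0.1, -2.4]
grip_width: 52.9
finger_force: 30.0
```

Request:
arm_command --gripper '[48, 48, 48, 48, 48]' --pt "0 0 0.15" --pt "0 0 0.15" --pt "0 0 0.15" --pt "0 0 0.15" --pt "0 0 0" --twist '[0, 0, 0, 0, 0]'

```text
time: 27.52
tool_pos: [502.0, -301.3, 44.4]
tcp_rot: [-3.141, 0.0, -0.002]
contact_force: [0.5, -0.4, -3.7]
grip_width: 52.9
finger_force: 30.0
```

Request:
arm_command --gripper '[48, 48, 48, 48, 48]' --pt "0 0 0.3" --pt "0 0 0.3" --pt "0 0 0.3" --pt "0 0 0.2" --pt "0 0 0.08" --twist '[0, 0, 0, 0, 0]'

```text
time: 28.15
tool_pos: [502.1, -301.3, 14.7]
tcp_rot: [-3.141, 0.0, -0.002]
contact_force: [0.5, 1.5, -2.6]
grip_width: 52.7
finger_force: 30.0
```

Request:
arm_command --gripper '[48, 48, 48, 48, 48]' --pt "0 0 0.04" --pt "0 0 0.04" --pt "0 0 0.02" --pt "0 0 0" --pt "0 0 0" --twist '[0, 0, 0, 0, 0]'

```text
time: 28.78
tool_pos: [502.2, -301.5, 12.8]
tcp_rot: [3.141, -0.0, -0.002]
contact_force: [-0.1, 0.2, -2.6]
grip_width: 52.9
finger_force: 30.0
```

Request:
arm_command --gripper '[48, 48, 48, 48, 48]' --pt "0 0 0.04" --pt "0 0 0.02" --pt "0 0 0" --pt "0 0 0" --pt "0 0 0" --twist '[0, 0, 0, 0, 0]'

```text
time: 29.4
tool_pos: [502.3, -301.5, 11.7]
tcp_rot: [3.141, -0.0, -0.002]
contact_force: [-1.6, 1.8, 6.5]
grip_width: 52.6
finger_force: 30.0
```

Request:
arm_command --gripper '[54, 58, 65, 75, 85]' --pt "0 0 0" --pt "0 0 0" --pt "0 0 0" --pt "0 0 0" --pt "0 0 0" --twist '[0, 0, 0, 0, 0]'

```text
time: 30.02
tool_pos: [502.2, -301.4, 11.2]
tcp_rot: [3.142, 0.0, -0.002]
contact_force: [-0.0, 1.2, -0.2]
grip_width: 80.7
finger_force: 0.0
```

Request:
arm_command --gripper '[91.8, 91.8, 91.8, 91.8, 91.8]' --pt "0 0 -0.4" --pt "0 0 -0.9" --pt "0 0 -0.9" --pt "0 0 -0.9" --pt "-0.3 -0.8 -0.3" --twist '[0, 0, 0, 0, 0]'

```text
time: 30.65
tool_pos: [495.8, -282.8, 98.6]
tcp_rot: [3.139, -0.004, -0.003]
contact_force: [-0.3, -0.1, -1.3]
grip_width: 91.6
finger_force: 0.0
```

Request:
arm_command --gripper '[91.8, 91.8, 91.8, 91.8, 91.8]' --pt "-0.3 -0.9 0" --pt "-0.3 -0.9 0" --pt "-0.3 -0.9 0" --pt "-0.3 -0.9 0" --pt "-0.3 -0.9 0" --twist '[0, 0, 0, 0, 0]'

```text
time: 31.28
tool_pos: [457.4, -168.3, 97.0]
tcp_rot: [3.141, -0.001, -0.002]
contact_force: [-0.8, -1.0, 0.9]
grip_width: 91.8
finger_force: 0.0
```

Request:
arm_command --gripper '[91.8, 91.8, 91.8, 91.8, 91.8]' --pt "-0.3 -0.9 0" --pt "-0.3 -0.9 0" --pt "-0.3 -0.9 0" --pt "-0.3 -0.65 0" --pt "0 0 0" --twist '[0, 0, 0, 0, 0]'

```text
time: 31.9
tool_pos: [427.2, -84.1, 96.5]
tcp_rot: [3.141, -0.0, -0.001]
contact_force: [0.3, -0.2, -0.9]
grip_width: 91.9
finger_force: 0.0
```

```bash
python3 - <<'E'
from h import *
s=capture('scene')
b=s[110:220,210:320]; c=s[180:240,140:220]
save('c10',np.hstack([cv2.resize(b,(400,400),interpolation=cv2.INTER_CUBIC),cv2.resize(c,(400,300))[:400] if 0 else np.vstack([cv2.resize(c,(400,300)),np.zeros((100,400,3),np.uint8)])]))
p=get_obs()['tool_pos'];print(p,(proj('scene',[p,[p[0],p[1],34]])-[210,110])*400/110)
E
```

```text
[427.87370174 -84.91611966  96.49516049] [[213.6387554  217.90445193]
 [213.19128089 291.77030726]]
```

View pics/c10.png

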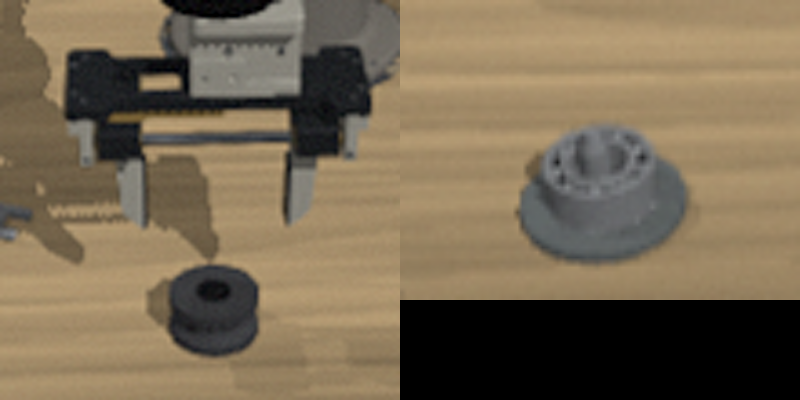

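The left crop shows the pulley top at (214,290), directly under the tool (213,292). The right crop shows the bearing flat on the foot with the pin through it. Descend and grip the pulley.

Request:
arm_command --gripper '[91.8, 91.8, 91.8, 91.8, 91.8]' --pt "0 0 0.6" --pt "0 0 0.9" --pt "0 0 0.9" --pt "0 0 0.7" --pt "0 0 0.28" --twist '[0, 0, 0, 0, 0]'

```text
time: 32.58
tool_pos: [427.7, -85.6, 10.9]
tcp_rot: [-3.141, 0.001, -0.003]
contact_force: [0.1, -0.1, -0.0]
grip_width: 91.9
finger_force: 0.0
```

Request:
arm_command --gripper '[57, 57, 57, 57, 57]' --pt "0 0 0" --pt "0 0 0" --pt "0 0 0" --pt "0 0 0" --pt "0 0 0" --twist '[0, 0, 0, 0, 0]'

```text
time: 33.2
tool_pos: [428.0, -85.2, 12.2]
tcp_rot: [3.141, -0.001, -0.002]
contact_force: [-1.8, 0.5, 5.3]
grip_width: 63.2
finger_force: 30.0
```

Request:
arm_command --gripper '[57, 57, 57, 57, 57]' --pt "0 0 0" --pt "0 0 0" --pt "0 0 0" --pt "0 0 -0.1" --pt "0 0 -0.2" --twist '[0, 0, 0, 0, 0]'

```text
time: 33.83
tool_pos: [427.1, -84.8, 19.0]
tcp_rot: [-3.141, 0.001, -0.002]
contact_force: [0.2, -0.2, -3.0]
grip_width: 63.4
finger_force: 30.0
```

Request:
arm_command --gripper '[57, 57, 57, 57, 57]' --pt "0 0 -0.8" --pt "0 0 -0.9" --pt "0 0 -0.8" --pt "0.13 -0.7 -0.1" --pt "0.13 -0.86 0" --twist '[0, 0, 0, 0, 0]'

```text
time: 34.45
tool_pos: [434.3, -45.8, 84.7]
tcp_rot: [3.141, -0.001, -0.003]
contact_force: [0.6, -0.4, -3.7]
grip_width: 63.6
finger_force: 30.0
```

Request:
arm_command --gripper '[57, 57, 57, 57, 57]' --pt "0.13 -0.86 0" --pt "0.13 -0.86 0" --pt "0.13 -0.86 0" --pt "0.13 -0.86 0" --pt "0.13 -0.86 0" --twist '[0, 0, 0, 0, 0]'

```text
time: 35.08
tool_pos: [450.3, 62.2, 84.1]
tcp_rot: [3.142, 0.001, -0.002]
contact_force: [1.0, -0.3, -3.4]
grip_width: 63.7
finger_force: 30.0
```

Request:
arm_command --gripper '[57, 57, 57, 57, 57]' --pt "0.13 -0.86 0" --pt "0.13 -0.86 0" --pt "0.13 -0.86 0" --pt "0.13 -0.86 0" --pt "0.13 -0.86 0" --twist '[0, 0, 0, 0, 0]'

```text
time: 35.7
tool_pos: [466.8, 169.6, 84.0]
tcp_rot: [3.141, 0.001, -0.002]
contact_force: [0.5, 0.5, -2.8]
grip_width: 63.6
finger_force: 30.0
```

Request:
arm_command --gripper '[57, 57, 57, 57, 57]' --pt "0.13 -0.86 0" --pt "0.13 -0.86 0" --pt "0.13 -0.86 0" --pt "0.13 -0.86 0" --pt "0.13 -0.74 0" --twist '[0, 0, 0, 0, 0]'

```text
time: 36.33
tool_pos: [483.6, 274.4, 84.1]
tcp_rot: [3.141, 0.0, -0.002]
contact_force: [1.2, 0.4, -3.6]
grip_width: 63.6
finger_force: 30.0
```

Request:
arm_command --gripper '[57, 57, 57, 57, 57]' --pt "0 0 0" --pt "0 0 0" --pt "0 0 0" --pt "0 0 0" --pt "0 0 0" --twist '[0, 0, 0, 0, 0]'

```text
time: 36.95
tool_pos: [483.7, 273.1, 84.2]
tcp_rot: [3.141, -0.0, -0.003]
contact_force: [-0.2, 0.3, -2.7]
grip_width: 63.3
finger_force: 30.0
```

```bash
python3 - <<'E'
from h import *
s=capture('scene')
b=s[140:240,360:460]; c=s[210:290,230:380]
save('c11',np.hstack([cv2.resize(b,(400,400),interpolation=cv2.INTER_CUBIC),np.vstack([cv2.resize(c,(400,213)),np.zeros((187,400,3),np.uint8)])]))
p=get_obs()['tool_pos'];print(p,(proj('scene',[p-[0,0,12],[p[0],p[1],7]])-[360,140])*4)
E
```

```text
[483.67981781 273.12093998  84.22114924] [[230.49537147 193.59602113]
 [206.88481523 276.3277777 ]]
```

View pics/c11.png

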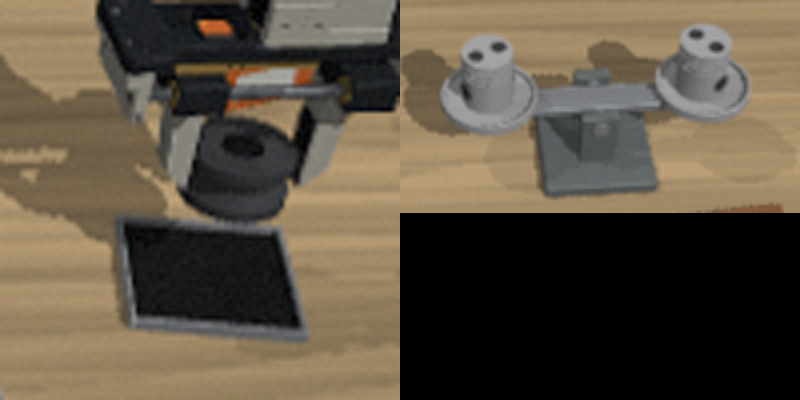

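The left crop puts the tray centre (where its diagonals cross) at (209,276) and the projected target at (207,276). The held pulley shows the same +2.5 px camera bias, so it is aligned. The balance remains near level. Lowering.

Request:
arm_command --gripper '[57, 57, 57, 57, 57]' --pt "0 0 0.6" --pt "0 0 0.8" --pt "0 0 0.7" --pt "0 0 0.4" --pt "0 0 0.12" --twist '[0, 0, 0, 0, 0]'

```text
time: 37.62
tool_pos: [483.2, 273.2, 17.7]
tcp_rot: [3.141, 0.001, -0.002]
contact_force: [-0.3, 0.5, -3.3]
grip_width: 63.3
finger_force: 30.0
```

Request:
arm_command --gripper '[57, 57, 57, 57, 57]' --pt "0 0 0.04" --pt "0 0 0.04" --pt "0 0 0.03" --pt "0 0 0.02" --pt "0 0 0" --twist '[0, 0, 0, 0, 0]'

```text
time: 38.25
tool_pos: [483.7, 273.4, 15.5]
tcp_rot: [3.142, -0.0, -0.002]
contact_force: [-0.3, -0.6, -3.3]
grip_width: 63.0
finger_force: 30.0
```

Request:
arm_command --gripper '[57, 57, 57, 57, 57]' --pt "0 0 0.03" --pt "0 0 0.02" --pt "0 0 0" --pt "0 0 0" --pt "0 0 0" --twist '[0, 0, 0, 0, 0]'

```text
time: 38.88
tool_pos: [483.7, 273.4, 15.2]
tcp_rot: [-3.142, -0.001, -0.002]
contact_force: [-3.3, -0.6, 6.8]
grip_width: 63.3
finger_force: 30.0
```

Request:
arm_command --gripper '[65, 68, 75, 85, 90]' --pt "0 0 0" --pt "0 0 0" --pt "0 0 0" --pt "0 0 0" --pt "0 0 0" --twist '[0, 0, 0, 0, 0]'

```text
time: 39.5
tool_pos: [483.6, 273.4, 14.1]
tcp_rot: [3.141, 0.0, -0.002]
contact_force: [-0.0, -0.4, -0.2]
grip_width: 88.5
finger_force: 0.0
```

Request:
arm_command --gripper '[91.8, 91.8, 91.8, 91.8, 91.8]' --pt "0 0 0" --pt "0 0 -0.4" --pt "0 0 -0.9" --pt "0 0 -0.9" --pt "0 0 -0.9" --twist '[0, 0, 0, 0, 0]'

```text
time: 40.12
tool_pos: [483.7, 273.4, 93.2]
tcp_rot: [-3.141, -0.001, -0.002]
contact_force: [0.3, 0.5, 0.6]
grip_width: 92.0
finger_force: 0.0
```

Request:
arm_command --gripper '[91.8, 91.8, 91.8, 91.8, 91.8]' --pt "0 0 -0.9" --pt "0 0 -0.9" --pt "0 0 -0.9" --pt "0 0 -0.9" --pt "0 0 0" --twist '[0, 0, 0, 0, 0]'

```text
time: 40.75
tool_pos: [484.6, 273.8, 183.9]
tcp_rot: [-3.14, -0.004, -0.002]
contact_force: [-0.5, 0.1, 0.4]
grip_width: 91.8
finger_force: 0.0
```

```bash
python3 - <<'E'
from h import *
s=capture('scene'); t=capture('top'); save('_s2',s)
r=lambda im:cv2.resize(im,(400,300),interpolation=cv2.INTER_CUBIC)
save('c12',np.vstack([np.hstack([r(s[180:240,370:450]),r(s[190:295,230:370])]),np.hstack([r(cv2.cvtColor(cv2.imread('pics/scene0.png'),4)[190:295,230:370]),r(t[165:213,218:282] if 0 else t[160:220,205:285])])]))
print(get_obs()['tool_pos'])
E
```

```text
[483.33992548 273.23064593 181.40039906]
```

View pics/c12.png

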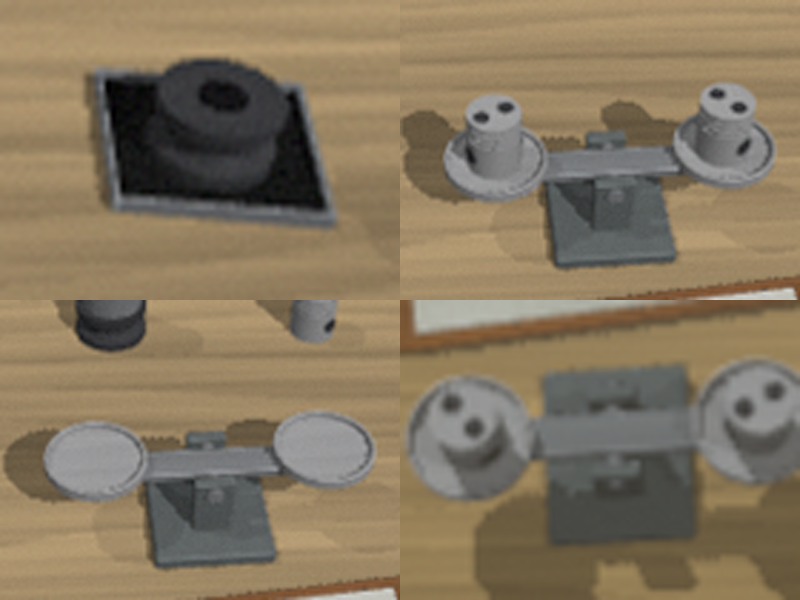

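The pulley sits flat in the middle of the tray. The balance now matches the empty, level picture: pan rows are 148 (L) and 160 (R), against 449−300 and 461−300 before. One numeric check of the pan shift before handing in.

```bash
python3 - <<'E'
from h import *
a=cv2.imread('pics/scene0.png',0);b=cv2.imread('pics/_s2.png',0)
for n,(x0,x1,y0,y1) in dict(L=(326,362,247,262),R=(246,280,251,266),base=(285,325,262,284)).items():
    f=lambda i:cv2.resize(i,None,fx=5,fy=5,interpolation=cv2.INTER_CUBIC)
    m=cv2.matchTemplate(f(b[y0-5:y1+5,x0-5:x1+5]),f(a[y0:y1,x0:x1]),cv2.TM_CCOEFF_NORMED)
    _,v,_,l=cv2.minMaxLoc(m); print(n,round(v,3),np.array(l)/5-5)
E
```

```text
L 0.931 [0. 0.]
R 0.945 [0.  0.2]
base 0.983 [0. 0.]
```

```bash
python3 -c "
from plant import *
print(close_job())"
```

```text
the job is handed in; nothing more can be done
None
```

The job is handed in at about 41 s of the 115 s limit: one piston stands in each pan with the beam level to within 0.2 px of its empty position, the bearing is flat on the spindle foot with the pin through it, the pulley is flat in the middle of the tray, and I never reached for the carton, jar, wrench or orange box.

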